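# Tip the craft panel onto its back and push it up to the fence

### The arm

A 6-joint arm with a two-finger parallel gripper is mounted at the origin on the work surface. World frame = base frame: x ahead of the robot, y to its left, z up, the work surface at z = 0. Lengths are in m, angles in rad, forces in N, time in s.
With the tool pointing down it reaches from about 0.225 to 0.875 m from the base axis. Payload 3.4 kg.
Tool frame: the origin (TCP) lies at the very end of the fingers, on their centre line; the grasp point (between the pads) lies 19 mm behind it (grasp_offset is the distance from the TCP to the grasp point, in m); y points along the fingers, z is the direction in which the jaws open and shut, and the axes are right-handed (so a half turn about y gives the same grasp; the last joint's range is limited). The gripper opens to 85 mm and grips with 20 to 120 N. Pads are 22 mm wide; open, the fingers measure 114 mm over their backs; the gripper's body (76 mm by 85 mm) begins 54 mm behind the grasp point. The pads swing forward as they close: fully open they stand 13 mm farther back than shut.
Start: joints at [-1.228, 0.276, 1.505, -0, 1.361, -0.121], TCP at [0.257, -0.514, 0.197] pointing down, gripper open.
Joint ranges: [-2.89, 2.89], [-0.75, 2.08], [0.22, 2.7], [-1.18, 4.32], [0.11, 2.71], [-2.7, 2.7]. Speed limits (rad/s): [2.57, 2.57, 3.14, 3.14, 3.14, 3.14].

### API

Orientations are given as a unit quaternion [w, x, y, z].
In Python, from rig import get_state, get_image, sign_off, grasp_offset gives the robot as it stands.
- The arm moves only by the shell command python3 -m jog 'ROWS' [FORCE]. ROWS is JSON, one flat list of numbers, 7 for each row, row after row: the closure in counts, from 0 (fully open) to 255 (shut), then the shift along the tool's x, y, z in cm, then the turn, a rotation vector about the tool's x, y, z in units of 8 degrees (1.0 is 8 degrees). In form: [jaw, tx, ty, tz, rx, ry, rz, jaw, tx, ty, tz, rx, ry, rz, ...]. A call has 1 to 12 rows; each row is the pose to reach, as a shift and turn from the pose commanded when the call began, along the tool's axes at that moment; what a row does not reach only later rows make up. A row lasts 1/8 s, in which the tool goes at most 62.5 mm and 10.7 degrees, less where a joint would pass 70% of its speed; a pose out of reach is approached as far as the arm can. A call with a gripper value outside its range is refused whole. The fingers move at their own pace and stop on an object; FORCE is the grip in N (left out, the last holds). Time passes only in rows, so rows that repeat a pose let the fingers close. It gives the time, the measured TCP pose, the force and the opening at its end, in the units of the state.
- get_state(): the state, without advancing time (a new reading comes with each control period).
- get_image(name): name is "scene" or "side" or "wrist"; returns a dict with "color" (400x640x3 uint8, blue, green, red), "mtx" (3x3 intrinsics, pixels), "R" (3x3) and "t" (3): a world point X has camera coordinates R X + t; the wrist camera has in their place "tool_from_camera" (4x4, takes a point from camera to tool coordinates, whose origin is the TCP and whose axes are the tool frame's). Camera axes: x right, y down, z forward; pixel columns grow to the right and rows downward; lengths in m; the calibration is good to about 2 mm. A picture is of the moment at which its call begins: read the wrist's pose just before it. There is no depth.
- sign_off(): hands the job in, once; it reports no verdict.
The state is a dict: "clock": time; "qpos": joint angles; "qd": joint speeds; "effort": joint torques, N m; "position": TCP position; "ee_rot": TCP orientation; "contact_force": force on the tool from outside, world axes, zero at the start; "moment": the same for the moment, N m; "width": finger opening in m.
Only numpy, scipy, OpenCV 4.12 (cv2) and the standard library are available. Lean on these libraries where they do the work, as an engineer would, in place of code of your own. Each camera call takes 0.05 s, during which the arm holds its last target.

### The job

A cork-backed craft panel stands on edge on the gluing board, ready to have shells glued to its painted face. Tip it over backwards by pushing on its painted face, so that it lies on its cork back with the painted face up, and push it along the board until its edge sits flush against the wooden fence. Only push it with the fingers: never grip or lift the panel, and leave the things around the board where they are.

Things in the scene. Friction and masses are not known exactly. Their poses are not given: they have to be found in the camera images.
- panel: craft panel, a loose wooden block 120 mm wide (y), 120 tall (z), 36 thick (x), about 0.3 kg. Front (-x) painted: blue, white border, sand strip, yellow sun; back (+x) cork. Starts standing on the gluing board, painted face towards the robot's side, away from the fence. Origin: centre of the lower edge it stands on; z up the panel. Tipped onto its back, x points down and z towards the fence
- panel_top (a point): centre of the panel's top edge (120 x 36 mm), 120 mm from the panel's origin; this edge is the one that meets the fence at the end. Axes as the panel's
- panel_heel (a point): middle of the panel's lower back (cork) edge, 18 mm behind its origin: the line about which the panel tips backwards. Axes as the panel's
- board: gluing board: fixed plywood base 340 mm (x) by 280 (y), 8 thick, green mat on top, with a dark wooden fence 240 mm long (y), 18 thick, standing 25 mm above the board along the end farther from the robot. Origin: centre of its underside, on the table; x points along the board, square to the fence and towards it; z up
- fence (a point): middle of the fence's face that looks back along the board (-x of the board), at the height of the board's top, 150 mm from the board's centre. Axes as the board's
- jar: closed glass craft jar with a yellow cap, 60 mm diameter, 75 mm tall; origin at the centre of its underside, z up. A bystander: leave it alone
- stick_pot: blue ceramic pot, 74 mm across and 85 mm tall, with a fan of wooden craft sticks up to 130 mm high; origin at the centre of its underside. A bystander: leave it alone
- tape: orange roll of tape lying flat, 84 mm diameter, 25 mm tall; origin at the centre of its underside. A bystander: leave it alone
- shell_a: white scallop shell, 60 mm across, 18 mm tall, loose on the table; origin at the centre of its underside. A bystander: leave it alone
- shell_b: pinkish scallop shell, 60 mm across, 18 mm tall, loose on the table; origin at the centre of its underside. A bystander: leave it alone
- coaster: round wooden coaster lying flat, 80 mm diameter, 10 mm thick; origin at the centre of its underside. A bystander: leave it alone
Not all that is in view belongs to the job. Leave any pink look-alike of the panel alone.

How it is judged:
On the way:
1. the panel has tipped over backwards and lies on its cork back, painted face up (angle between panel's own x axis and vertical above 3.05 rad), for 0.1 s.
At the end, for the whole second after the job is handed in: The panel lies at rest flat on the board on its cork back, painted face up (within 5 degrees), its top edge against the fence (gap at the middle under 5 mm), square to it within 0.06 rad, and the middle of that edge within 90 mm of the fence's middle (angle between panel's own x axis and vertical above 3.05 rad and x of panel_top in the frame of fence between -0.005 and 0.004 m and y of panel_top in the frame of fence between -0.09 and 0.09 m and angle between the z axis of panel and the x axis of board, either way round below 0.06 rad and height (world z) of panel_heel below 0.014 m and linear speed of panel below 0.01 m/s); the robot touches nothing.
It fails at once if the panel is pinched: the fingers press on its cork back while it stands (contact force between the fingers and panel_c1 above 0.5 N and angle between panel's own z axis and vertical below 0.8 rad).
It fails at once if the panel is lifted, or tipped onto its painted face: its lower back edge rises more than 17 mm off the board (height (world z) of panel_heel above 0.025 m).
It fails at once if one of the jar, stick pot, tape, coaster or shells is moved more than 15 mm (distance of any of jar, stick_pot, tape, shell_a, shell_b, coaster from where it was at the start of the episode above 0.015 m).
It also fails if it takes over 45 s, if anything falls off the work surface, if the arm or the gripper's body presses on something with over 40 N, if the wrist force passes 120 N, or if a joint passes its speed limit or range.

## Working session

There is one attempt and no reset: what is moved stays moved. The work goes in short steps, Python scripts to look and compute and a shell command to move; the robot and the scene stay as the last step left them, time stands still between calls to the robot, and variables do not carry over. Pictures are saved under pics/ and viewed, and the job is handed in when it is done.

```bash
mkdir -p pics
python3 - <<'E'
from rig import *
import cv2
s=get_state();print(s,grasp_offset)
for n in ("scene","side","wrist"):
    i=get_image(n);cv2.imwrite(f"pics/{n}0.png",i["color"])
    print(n,i["mtx"].tolist(),[i[k].round(4).tolist() for k in i if k not in("color","mtx")])
E
```

```text
{'clock': 0.0, 'qpos': array([-1.22799535e+00,  2.76588326e-01,  1.50616043e+00, -5.50182041e-07,
        1.36072680e+00, -1.20993270e-01]), 'qd': array([-1.05489546e-05, -5.96560152e-04,  1.35209856e-03,  1.92587123e-03,
        2.04647713e-05, -2.11779987e-05]), 'effort': array([-4.77238664e-04, -4.16777515e+01, -2.45800638e+01, -7.09961796e-05,
        1.12179236e-02,  1.00226924e-05]), 'position': array([ 0.25701287, -0.51367363,  0.19633272]), 'ee_rot': array([ 0.16243641, -0.16258414,  0.68884033, -0.68751714]), 'contact_force': array([-0.05131536, -0.67178072, -0.7059779 ]), 'moment': array([0.02543623, 0.00183489, 0.02570477]), 'width': 0.08548065239837238} 0.0187
scene [[477.6677612620808, 0.0, 323.7164767169214], [0.0, 477.6677612620808, 198.58750195617094], [0.0, 0.0, 1.0]] [[[-0.8564, 0.5162, -0.0092], [0.392, 0.6384, -0.6624], [-0.3361, -0.5709, -0.7491]], [0.4267, -0.1505, 1.5035]]
side [[480.0295974173655, 0.0, 318.6431296657108], [0.0, 480.0295974173655, 200.87899785424807], [0.0, 0.0, 1.0]] [[[-0.9919, -0.1271, -0.0047], [-0.0765, 0.6257, -0.7763], [0.1017, -0.7696, -0.6303]], [0.5126, 0.124, 1.4365]]
wrist [[327.07952342331834, 0.0, 314.818036557466], [0.0, 327.07952342331834, 205.2292877508963], [0.0, 0.0, 1.0]] [[[0.0002, 0.9576, 0.2882, -0.0726], [0.0004, -0.2882, 0.9576, -0.176], [1.0, -0.0001, -0.0004, -0.001], [0.0, 0.0, 0.0, 1.0]]]
```

View pics/scene0.png

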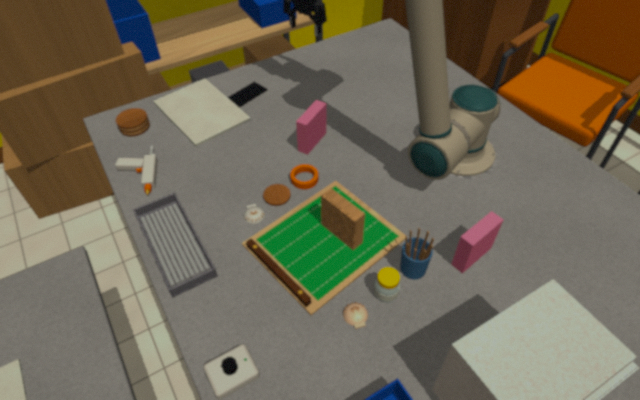

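View pics/side0.png

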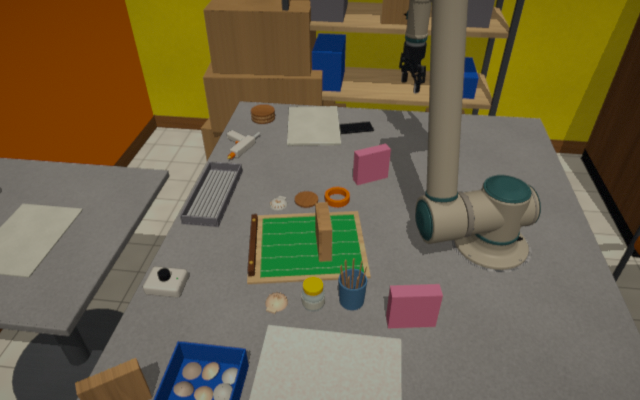

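View pics/wrist0.png

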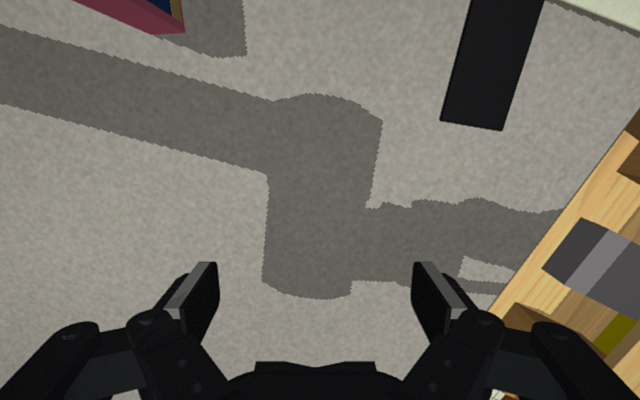

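The scene view has three panel-like blocks: pink at (312,127), pink at (477,242), and a cork-backed one standing on the green board at (342,219). The last is the panel, since it is on the board with its cork facing the fence and the others are pink look-alikes. I'll enlarge it to confirm.

Run:
```python
import cv2
a=cv2.imread("pics/scene0.png")[165:325,235:435]; cv2.imwrite("pics/sc_crop.png",cv2.resize(a,None,fx=4,fy=3.75,interpolation=cv2.INTER_CUBIC)[:600])
cv2.imwrite("pics/sc_crop.png",cv2.resize(a[:150],None,fx=4,fy=4,interpolation=cv2.INTER_CUBIC))
a=cv2.imread("pics/side0.png")[180:330,220:420]; cv2.imwrite("pics/si_crop.png",cv2.resize(a,None,fx=4,fy=4,interpolation=cv2.INTER_CUBIC))
```

```text
(no output)
```

View pics/sc_crop.png

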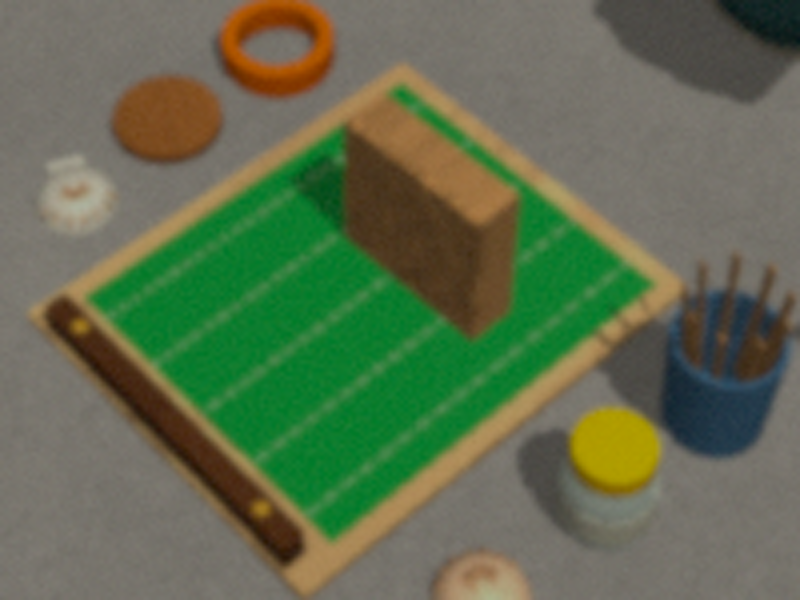

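View pics/si_crop.png

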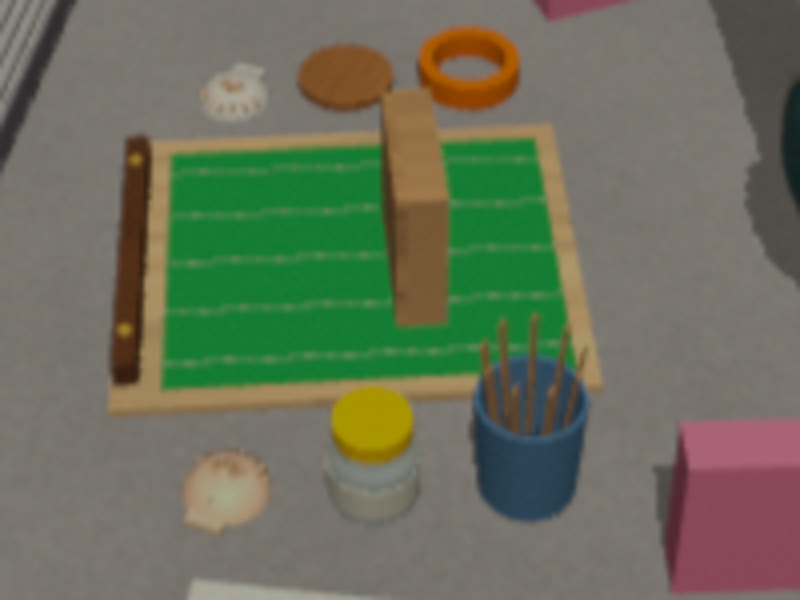

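Confirmed: a cork-backed block standing on the green mat, with the fence on the far side (+x) at the left of both images. Next I'll fit the board and panel poses from the corners read off the two crops.

```bash
cat > h.py <<'E'
import numpy as np, cv2
from scipy.optimize import least_squares
from scipy.spatial.transform import Rotation as Rn
C={"scene":([[477.66776,0,323.71648],[0,477.66776,198.5875],[0,0,1]],[[-0.8564,0.5162,-0.0092],[0.392,0.6384,-0.6624],[-0.3361,-0.5709,-0.7491]],[0.4267,-0.1505,1.5035]),
"side":([[480.0296,0,318.64313],[0,480.0296,200.879],[0,0,1]],[[-0.9919,-0.1271,-0.0047],[-0.0765,0.6257,-0.7763],[0.1017,-0.7696,-0.6303]],[0.5126,0.124,1.4365])}
def proj(n,X):
    K,R,t=map(np.array,C[n]); return cv2.projectPoints(np.atleast_2d(np.float64(X)),cv2.Rodrigues(np.float64(R))[0],np.float64(t),np.float64(K),None)[0][:,0]
def pl(p,X):
    c,s=np.cos(p[2]),np.sin(p[2]);X=np.array(X,float)
    return np.c_[p[0]+c*X[:,0]-s*X[:,1],p[1]+s*X[:,0]+c*X[:,1],X[:,2]]
def px(c,off): return (np.array(c)+.5)/4-.5+np.array(off)
def fit(obs,p0):
    f=lambda p:np.concatenate([(proj(n,pl(p,X))-u).ravel() for n,X,u in obs])
    r=least_squares(f,p0); return r.x,r.fun
E
python3 - <<'E'
from h import *
so,si=(235,165),(220,180)
a,b=.17,.14
B=[("scene",[[a,-b,.008],[a,b,.008],[-a,b,.008],[-a,-b,.008]],px([(30,315),(305,597),(685,280),(405,67)],so)),
("side",[[a,b,.008],[-a,b,.008],[-a,-b,.008]],px([(112,410),(600,385),(552,125)],si))]
p,f=fit(B,[.5,0,0]);print("board",p.round(4),f.round(1))
d,w,z0,z1=.018,.06,.008,.128
P=[("scene",[[d,-w,z1],[-d,-w,z1],[-d,w,z1],[d,w,z1],[d,w,z0],[-d,w,z0],[d,-w,z0]],px([(347,122),(385,100),(518,188),(478,224),(472,338),(513,305),(346,238)],so)),
("side",[[d,-w,z1],[-d,-w,z1],[-d,w,z1],[d,w,z1],[d,w,z0],[-d,w,z0]],px([(383,96),(430,92),(446,197),(396,200),(398,325),(447,323)],si))]
q,g=fit(P,[.5,0,0]);print("panel",q.round(4),g.round(1))
c,s=np.cos(p[2]),np.sin(p[2]);R=np.array([[c,s],[-s,c]])
print("panel in board",R@(q[:2]-p[:2]),q[2]-p[2])
for n,u in (("jar",(615,450)),("pot",(725,350)),("sa",(75,200)),("coaster",(167,120)),("tape",(277,45))):
  K,Rr,t=map(np.array,C["scene"]); uu=px(u,so)
  ray=Rr.T@np.linalg.solve(K,[*uu,1]);o=-Rr.T@t; X=o+ray*(.02-o[2])/ray[2];print(n,X[:2].round(3),(R@(X[:2]-p[:2])).round(3))
E
```

```text
board [0.5432 0.0798 0.194 ] [-0.5 -0.5  0.4 -0.   1.2  1.  -0.5 -1.5 -1.1  0.2  0.7 -0.2 -0.4 -0.5]
panel [0.4934 0.0849 0.2272] [-0.8 -0.6 -0.2 -2.3  0.9  1.2  0.8  0.2  0.5  0.6 -0.4  1.   0.1 -0.2
 -0.9 -1.5 -0.3 -1.3  0.7  0.3 -0.   0.5 -0.3  0.3 -0.1 -0.1]
panel in board [-0.04785502  0.01463075] 0.03313332998353713
jar [0.474 0.268] [-0.032  0.198]
pot [0.37  0.245] [-0.139  0.195]
sa [ 0.671 -0.087] [ 0.094 -0.188]
coaster [ 0.584 -0.119] [ 0.001 -0.203]
tape [ 0.48  -0.143] [-0.105 -0.207]
```

```bash
cat >> h.py <<'E'
Bp=np.array([.5432,.0798,.194])
def b2w(x,y,z): return pl(Bp,[[x,y,z]])[0]
def w2b(P):
    c,s=np.cos(Bp[2]),np.sin(Bp[2]);d=np.array(P[:2])-Bp[:2]; return np.array([c*d[0]+s*d[1],-s*d[0]+c*d[1],P[2]])
def toolR(s): w,x,y,z=s["ee_rot"]; return Rn.from_quat([x,y,z,w])
def target(yaw=0):  # tool x along board x (+yaw), y down
    a=Bp[2]+yaw; X=np.array([np.cos(a),np.sin(a),0]);Y=np.array([0,0,-1.]);return Rn.from_matrix(np.c_[X,Y,np.cross(X,Y)])
def step(s,P,Rt=None):
    R=toolR(s); t=R.inv().apply(np.array(P)-s["position"])*100
    r=np.zeros(3) if Rt is None else (R.inv()*Rt).as_rotvec(degrees=True)/8
    return t.round(2),r.round(2)
E
python3 - <<'E'
from h import *; from rig import *
s=get_state();print(toolR(s).as_matrix().round(3), w2b(s["position"]))
for y in (0.03,0.03+np.pi): print(step(s,b2w(-.13,.015,.197),target(y)))
E
```

```text
[[-0.894 -0.     0.447]
 [-0.447  0.001 -0.894]
 [-0.    -1.    -0.001]] [-0.39521195 -0.52735826  0.19651549]
(array([-4.002e+01,  2.000e-02, -4.521e+01]), array([-0.000e+00, -2.078e+01, -1.000e-02]))
(array([-4.002e+01,  2.000e-02, -4.521e+01]), array([ 0.01,  1.72, -0.  ]))
```

```bash
python3 -m jog '[0,-6,0,-6,0,0.3,0, 0,-10,0,-12,0,0.6,0, 0,-16,0,-18,0,0.9,0, 0,-22,0,-24,0,1.2,0, 0,-27,0,-30,0,1.5,0, 0,-32,0,-36,0,1.72,0, 0,-37,0,-41,0,1.72,0, 0,-40,0,-45.2,0,1.72,0, 0,-40,0,-45.2,0,1.72,0, 0,-40,0,-45.2,0,1.72,0]'
python3 - <<'E'
from h import *; from rig import *
s=get_state();print(w2b(s["position"]),step(s,b2w(-.13,.015,.105),target(.03+np.pi)))
i=get_image("wrist");cv2.imwrite("pics/w1.png",i["color"]);cv2.imwrite("pics/s1.png",get_image("side")["color"])
E
```

```text
clock: 1.4
position: [0.4127, 0.0715, 0.1972]
ee_rot: [0.08, -0.08, 0.703, -0.703]
contact_force: [0.4, -0.8, 0.1]
width: 0.0854
[-0.12961993  0.01702268  0.19716642] (array([0.05, 9.22, 0.2 ]), array([ 0.  ,  0.01, -0.  ]))
```

View pics/w1.png

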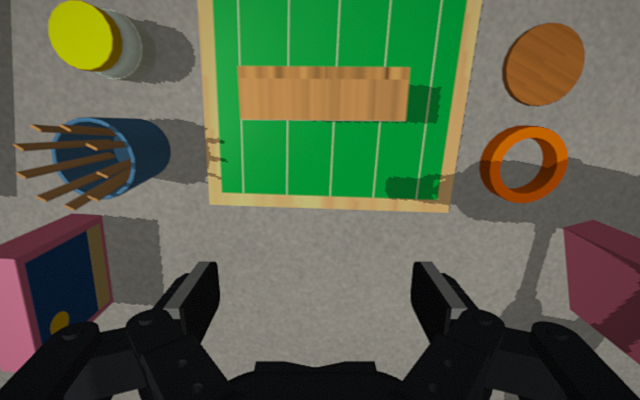

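View pics/s1.png

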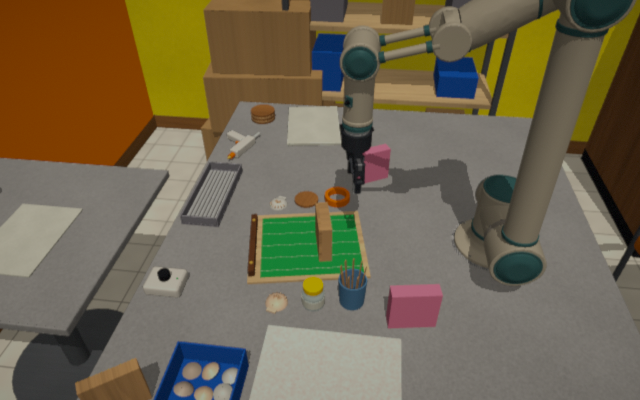

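Wrist view: the panel's top is at (238–408, 67–121), parallel to the finger line and about 9 px right of centre, so I shift slightly. Next I descend in front of the face and make contact.

```bash
python3 -m jog '[0,0,5,0.5,0,0,0, 0,0,10.2,0.5,0,0,0, 0,-1.5,10.2,0.5,0,0,0, 0,-3,10.2,0.5,0,0,0, 0,-4,10.2,0.5,0,0,0, 0,-4,10.2,0.5,0,0,0]'
python3 - <<'E'
from h import *; from rig import *
s=get_state();print(w2b(s["position"]))
i=get_image("wrist");cv2.imwrite("pics/w2.png",i["color"])
a=get_image("side")["color"][150:290,250:410];cv2.imwrite("pics/s2.png",cv2.resize(a,None,fx=4,fy=4))
E
```

```text
clock: 2.25
position: [0.4555, 0.0729, 0.0967]
ee_rot: [-0.08, 0.078, -0.702, 0.703]
contact_force: [-0.5, 1.1, 0.1]
width: 0.0851
[-0.08737536  0.01017119  0.09669213]
```

View pics/w2.png

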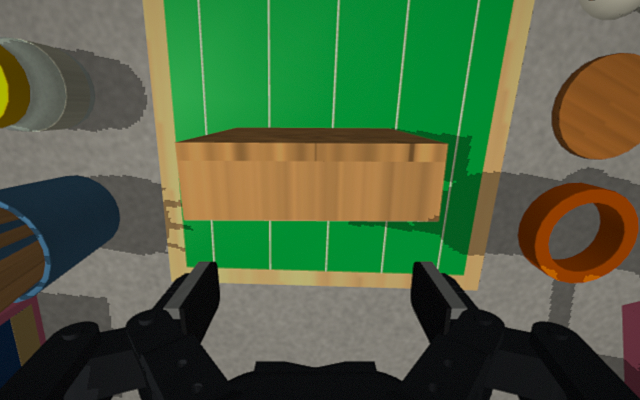

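View pics/s2.png

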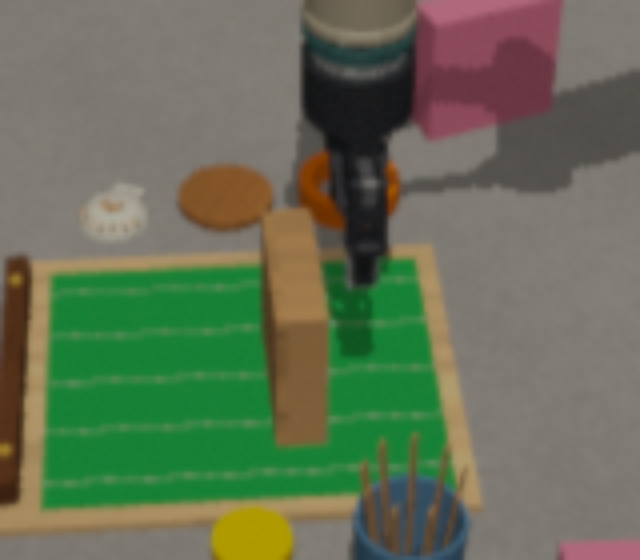

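The side view shows the fingers about 10 mm short of the face near its top. In the wrist view the panel is centred at columns 178–446. I'll push slowly.

```bash
python3 -m jog '[0,-0.5,0,0,0,0,0, 0,-1,0,0,0,0,0, 0,-1.5,0,0,0,0,0, 0,-2,0,0,0,0,0, 0,-2.5,0,0,0,0,0, 0,-3,0,0,0,0,0, 0,-3,0,0,0,0,0]'
python3 - <<'E'
from h import *; from rig import *
s=get_state();print(w2b(s["position"]))
a=get_image("side")["color"][150:290,250:410];cv2.imwrite("pics/s3.png",cv2.resize(a,None,fx=4,fy=4))
E
```

```text
clock: 3.22
position: [0.4826, 0.0796, 0.0951]
ee_rot: [-0.079, 0.079, -0.703, 0.703]
contact_force: [-0.0, 0.8, -0.2]
width: 0.0853
[-0.05949755  0.01149751  0.09514285]
```

View pics/s3.png

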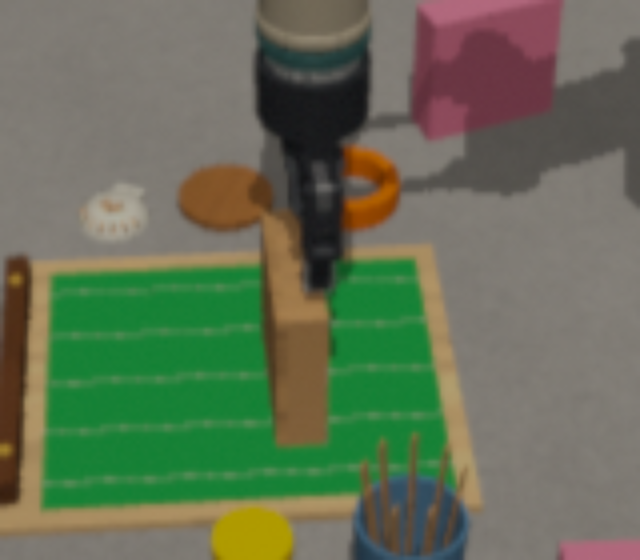

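Run:
```python
from h import *; from rig import *
i=get_image("wrist");cv2.imwrite("pics/w4.png",i["color"])
a=get_image("scene")["color"][130:270,270:430];cv2.imwrite("pics/c4.png",cv2.resize(a,None,fx=4,fy=4))
```

```text
(no output)
```

View pics/w4.png

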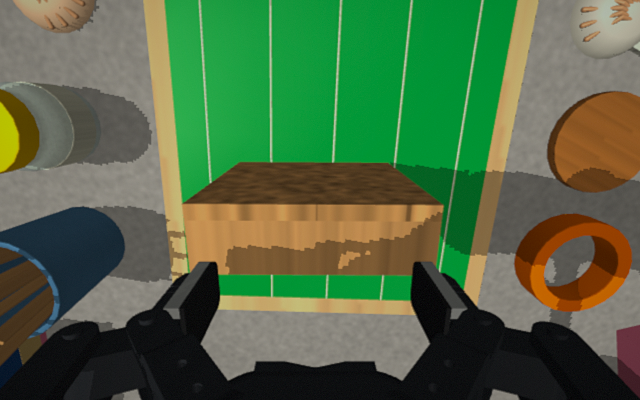

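View pics/c4.png

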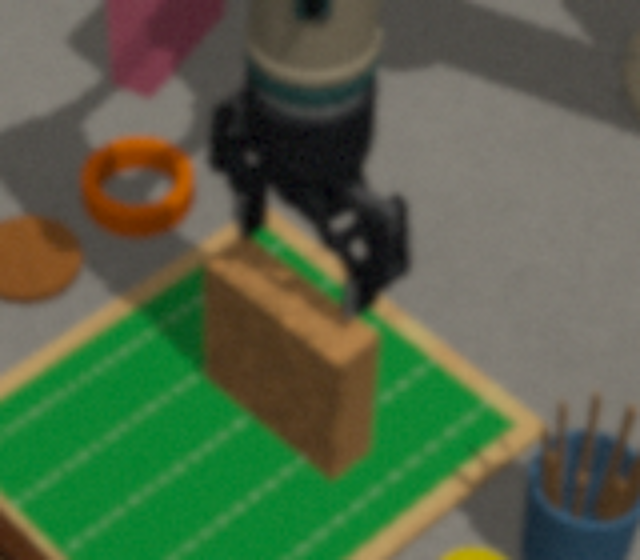

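```bash
cat >> h.py <<'E'
Kw=np.array([[327.0795,0,314.818],[0,327.0795,205.2293],[0,0,1]])
Tw=np.array([[.0002,.9576,.2882,-.0726],[.0004,-.2882,.9576,-.176],[1,-.0001,-.0004,-.001]])
def wray(s,uv,z): # wrist pixel on plane world z -> board coords
    R=toolR(s);d=R.apply(Tw[:,:3]@np.linalg.solve(Kw,[*uv,1]));o=s["position"]+R.apply(Tw[:,3])
    return w2b(o+d*(z-o[2])/d[2])
def wpix(P): # tool point->pixel
    c=Tw[:,:3].T@(np.array(P)-Tw[:,3]);q=Kw@c;return (q[:2]/q[2]).round(1)
E
python3 - <<'E'
from h import *; from rig import *
s=get_state();print(w2b(s["position"]),s["contact_force"])
for uv in ((189,275),(440,275),(185,204),(442,204)):print(uv,wray(s,uv,.128))
for dx in(-.011,.011):
  for dy in (0,-.013,-.02): print(dx,dy,wpix([dx,dy,-.0425]),wpix([dx,dy,.0425]))
E
```

```text
[-0.06021549  0.01155928  0.09508845] [ 0.54835988  0.15314315 -0.4753525 ]
(189, 275) [-0.06808982  0.0738545   0.128     ]
(440, 275) [-0.06445289 -0.04862816  0.128     ]
(185, 204) [-0.03187226  0.07273047  0.128     ]
(442, 204) [-0.02840335 -0.04448365  0.128     ]
-0.011 0 [242.1 219.7] [391.3 219.7]
-0.011 -0.013 [236.9 227.8] [396.8 227.8]
-0.011 -0.02 [233.8 232.7] [400.1 232.7]
0.011 0 [244.5 255. ] [388.8 255. ]
0.011 -0.013 [239.6 265.3] [393.9 265.3]
0.011 -0.02 [236.7 271.4] [397.  271.4]
```

Run:
```python
from h import *; from rig import *
s=get_state();R=toolR(s)
print("scene obs near tip", px((352,312),(270,130)),"far tip",px((252,235),(270,130)), "side obs near tip",px((318,290),(250,150)))
for y in (0,-.013,-.03,-.045):
  for z in (-.05,.05):
    P=s["position"]+R.apply([0,y,z]); print(y,z,proj("scene",P).round(1),proj("side",P).round(1))
```

```text
scene obs near tip [357.625 207.625] far tip [332.625 188.375] side obs near tip [329.125 222.125]
0 -0.05 [[359.1 219.7]] [[329.1 235.1]]
0 0.05 [[331.2 198.4]] [[325.2 211.7]]
-0.013 -0.05 [[359.3 216.4]] [[329.1 231.6]]
-0.013 0.05 [[331.2 195. ]] [[325.3 208.3]]
-0.03 -0.05 [[359.6 212. ]] [[329.2 227. ]]
-0.03 0.05 [[331.2 190.6]] [[325.3 203.8]]
-0.045 -0.05 [[359.9 208.1]] [[329.2 222.9]]
-0.045 0.05 [[331.2 186.6]] [[325.3 199.8]]
```

The fingers are still above the panel's top: the visible tips sit well behind the nominal TCP when the gripper is open. I'll back off, shut the jaws and see where the tips really are.

```bash
python3 -m jog '[0,2,0,0,0,0,0, 255,4,0,0,0,0,0, 255,4,0,0,0,0,0, 255,4,0,0,0,0,0, 255,4,0,0,0,0,0, 255,4,0,0,0,0,0, 255,4,0,0,0,0,0, 255,4,0,0,0,0,0]' 20
python3 - <<'E'
from h import *; from rig import *
s=get_state();print(w2b(s["position"]),s["width"]);R=toolR(s)
a=get_image("side")["color"][150:290,250:410];a=cv2.resize(a,None,fx=4,fy=4)
w=get_image("wrist")["color"]
for y,c in ((0,(0,0,255)),(-.03,(255,0,0))):
  P=s["position"]+R.apply([0,y,0]);u=(proj("side",P)[0]-[250,150]+.5)*4;print(u);cv2.circle(a,tuple(int(v) for v in u),3,c,-1)
  cv2.circle(w,tuple(int(v) for v in wpix([0,y,0])),3,c,-1)
cv2.imwrite("pics/s5.png",a);cv2.imwrite("pics/w5.png",w)
E
```

```text
clock: 4.38
position: [0.4432, 0.0707, 0.0951]
ee_rot: [-0.079, 0.079, -0.703, 0.703]
contact_force: [0.4, -0.3, 0.4]
width: 0.0001
[-0.09984019  0.01034848  0.09513043] 6.115109230543661e-05
[365.78939235 290.46157291]
[366.83671954 258.48776534]
```

View pics/s5.png

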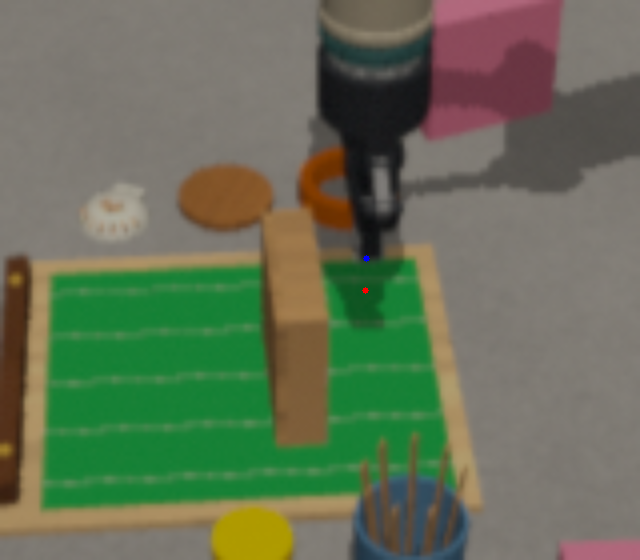

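View pics/w5.png

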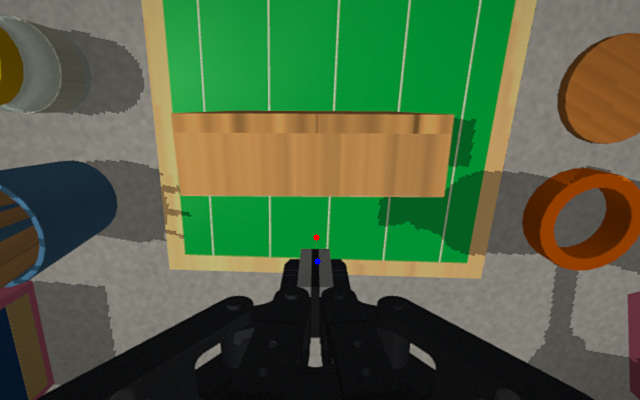

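Both views agree: even shut, the tips end about 30 mm behind the nominal TCP (about 45 mm when open). I'll allow for that by reopening, going 3 cm lower and pushing again.

```bash
python3 -m jog '[0,0,2,0,0,0,0, 0,0,3.1,0,0,0,0, 0,0,3.1,0,0,0,0, 0,0,3.1,0,0,0,0, 0,-1,3.1,0,0,0,0, 0,-1.6,3.1,0,0,0,0, 0,-2.1,3.1,0,0,0,0, 0,-2.6,3.1,0,0,0,0, 0,-3.1,3.1,0,0,0,0, 0,-3.6,3.1,0,0,0,0, 0,-4.1,3.1,0,0,0,0, 0,-4.1,3.1,0,0,0,0]'
python3 - <<'E'
from h import *; from rig import *
s=get_state();print(w2b(s["position"]),s["width"])
w=get_image("wrist")["color"];cv2.imwrite("pics/w6.png",w)
a=get_image("side")["color"][150:290,250:410];a=cv2.resize(a,None,fx=4,fy=4);cv2.imwrite("pics/s6.png",a)
E
```

```text
clock: 5.98
position: [0.4837, 0.0798, 0.0642]
ee_rot: [-0.079, 0.079, -0.703, 0.703]
contact_force: [-0.9, 0.2, -0.5]
width: 0.0855
[-0.05837122  0.01149347  0.06417858] 0.08554430584491765
```

View pics/s6.png

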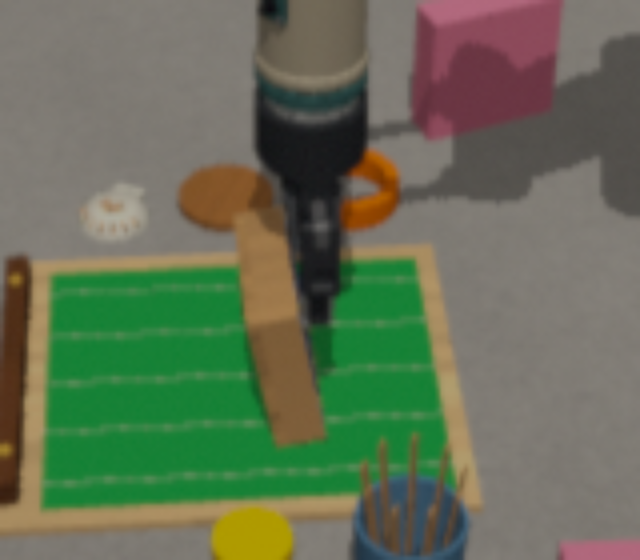

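View pics/w6.png

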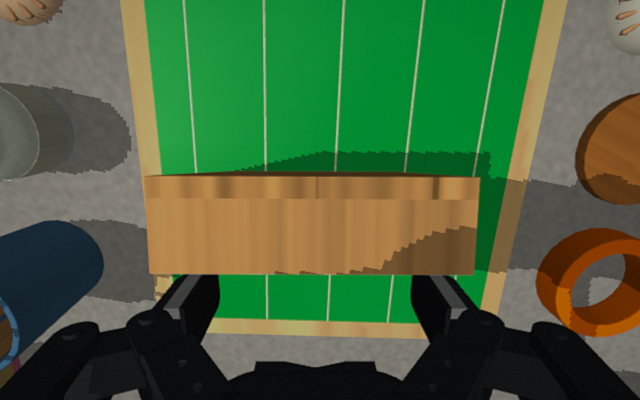

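The panel is tipping cleanly, leaning about 10° on its heel and still square. I'll keep going.

```bash
python3 -m jog '[0,-0.5,0,0,0,0,0, 0,-1,0,0,0,0,0, 0,-1.5,0,0,0,0,0, 0,-2,0,0,0,0,0, 0,-2.4,0,0,0,0,0, 0,-2.4,0,0,0,0,0, 0,-2.4,0,0,0,0,0, 0,-2.4,0,0,0,0,0]'
python3 - <<'E'
from h import *; from rig import *
s=get_state();print(w2b(s["position"]),s["contact_force"])
w=get_image("wrist")["color"];cv2.imwrite("pics/w7.png",w)
a=get_image("side")["color"][150:290,230:410];a=cv2.resize(a,None,fx=4,fy=4);cv2.imwrite("pics/s7.png",a)
E
```

```text
clock: 7.08
position: [0.5063, 0.0851, 0.0642]
ee_rot: [-0.079, 0.079, -0.703, 0.703]
contact_force: [0.5, -0.2, 0.4]
width: 0.0853
[-0.03521299  0.01227587  0.06417985] [ 0.52285114 -0.18369484  0.42803721]
```

View pics/s7.png

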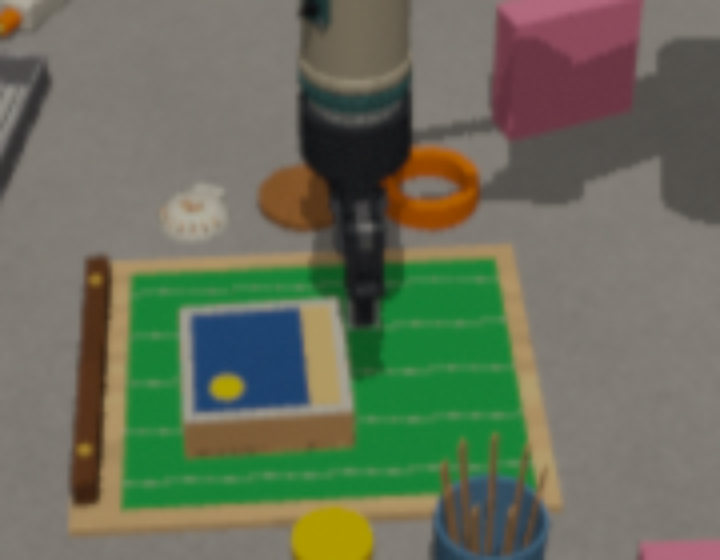

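View pics/w7.png

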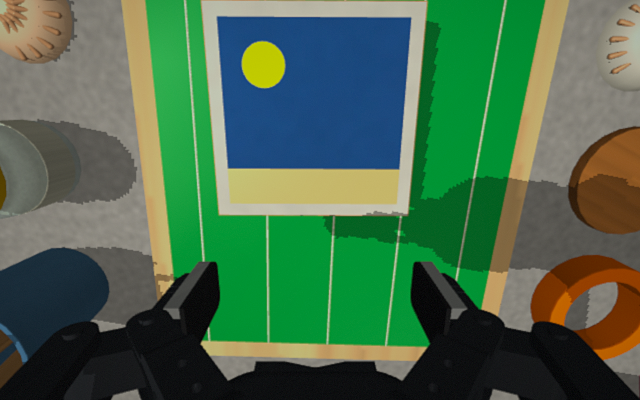

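The panel lies flat, painted face up, with its near edge at (219,214)–(408,215) in the wrist view. I'll measure it and plan the low push.

Run:
```python
from h import *; from rig import *
s=get_state();print(w2b(s["position"]))
for uv in ((219,214),(408,215)):print(wray(s,uv,.044))
# board mat check: board left/right edge directions & near corners
for uv in ((145,50),(160,250),(548,50),(508,250)):print("edge",wray(s,uv,.008))
print(step(s,b2w(-.10,.014,-.021),target(np.pi)))
w=get_image("wrist")["color"]
```

```text
[-0.03511615  0.01225156  0.06422977]
[-0.02917903  0.07406047  0.044     ]
[-0.02632316 -0.04533558  0.044     ]
edge [0.06945381 0.126654   0.008     ]
edge [-0.07211888  0.13204948  0.008     ]
edge [ 0.07712322 -0.13467498  0.008     ]
edge [-0.06417455 -0.1369333   0.008     ]
(array([ 6.48,  8.52, -0.37]), array([-0.  ,  0.21,  0.  ]))
```

```bash
python3 -m jog '[0,2.5,0,-0.2,0,0.2,0, 0,4,3,-0.2,0,0.2,0, 0,4,6.5,-0.2,0,0.2,0, 0,4,8.2,-0.2,0,0.2,0, 0,4,8.2,-0.2,0,0.2,0, 0,4,8.2,-0.2,0,0.2,0]'
python3 - <<'E'
from h import *; from rig import *
s=get_state();print(w2b(s["position"]),s["contact_force"])
w=get_image("wrist")["color"];cv2.imwrite("pics/w8.png",w)
a=get_image("side")["color"][150:290,230:410];a=cv2.resize(a,None,fx=4,fy=4);cv2.imwrite("pics/s8.png",a)
E
```

```text
clock: 7.98
position: [0.4678, 0.0782, -0.0172]
ee_rot: [-0.07, 0.069, -0.704, 0.704]
contact_force: [0.2, -0.3, 0.1]
width: 0.0854
[-0.07427759  0.01292483 -0.01722448] [ 0.19489072 -0.34112889  0.12173132]
```

View pics/s8.png

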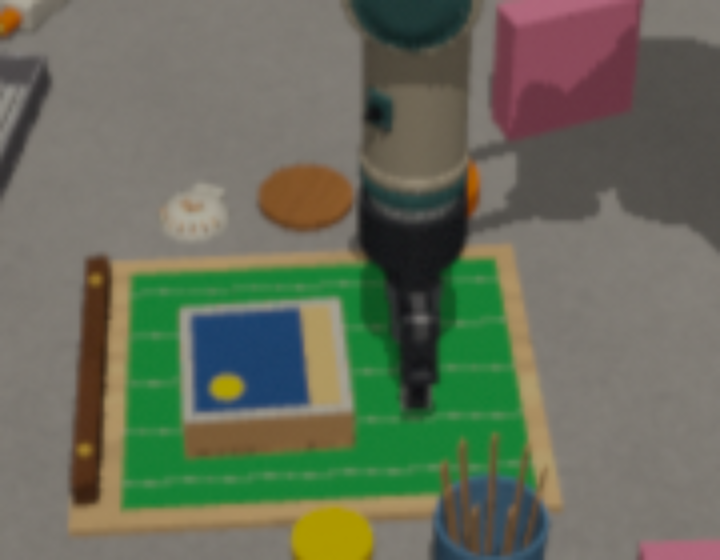

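View pics/w8.png

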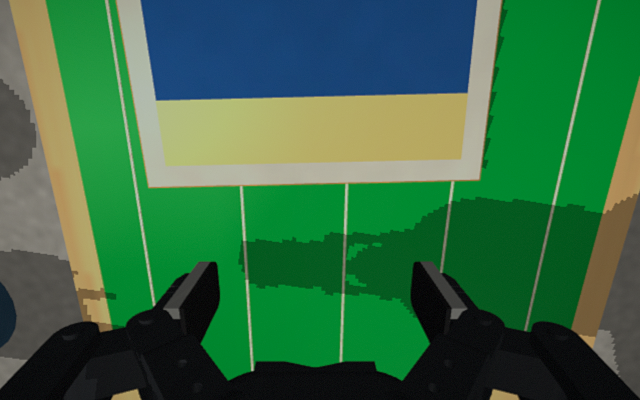

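The fingers are low behind the panel and clear of it, touching nothing. Now I push along the board.

```bash
python3 -m jog '[0,-1.5,0.3,-0.1,0,0,0, 0,-2.5,0.3,-0.1,0,0,0, 0,-3.2,0.3,-0.1,0,0,0, 0,-3.8,0.3,-0.1,0,0,0, 0,-4.4,0.3,-0.1,0,0,0, 0,-5,0.3,-0.1,0,0,0, 0,-5.6,0.3,-0.1,0,0,0, 0,-6.2,0.3,-0.1,0,0,0, 0,-6.8,0.3,-0.1,0,0,0, 0,-7.4,0.3,-0.1,0,0,0, 0,-7.4,0.3,-0.1,0,0,0]'
python3 - <<'E'
from h import *; from rig import *
s=get_state();print(w2b(s["position"]),s["contact_force"])
w=get_image("wrist")["color"];cv2.imwrite("pics/w9.png",w)
a=get_image("side")["color"][150:290,230:410];a=cv2.resize(a,None,fx=4,fy=4);cv2.imwrite("pics/s9.png",a)
E
```

```text
clock: 9.45
position: [0.541, 0.0937, -0.0206]
ee_rot: [-0.07, 0.068, -0.704, 0.704]
contact_force: [0.4, 0.2, -0.4]
width: 0.0852
[ 0.00049329  0.01402607 -0.02057919] [ 0.36740302  0.24010444 -0.4486704 ]
```

View pics/s9.png

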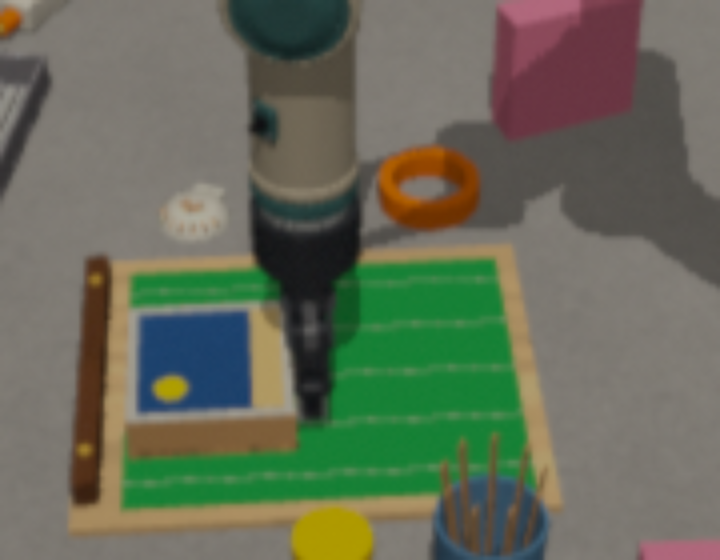

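View pics/w9.png

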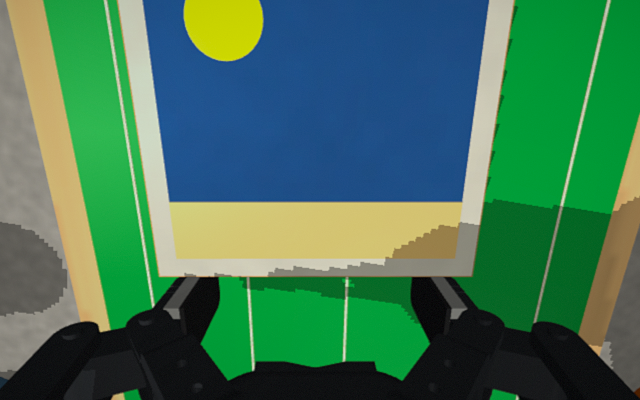

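The panel is following squarely (near edge at row 275, level), with about 2 cm left to the fence.

```bash
python3 -m jog '[0,-0.5,0,0,0,0,0, 0,-1,0,0,0,0,0, 0,-1.4,0,0,0,0,0, 0,-1.7,0,0,0,0,0, 0,-1.7,0,0,0,0,0]'
python3 - <<'E'
from h import *; from rig import *
s=get_state();print(w2b(s["position"]),s["contact_force"])
for uv in((160,275.5),(472,275.5)): print(wray(s,uv,.044))
w=get_image("wrist")["color"];cv2.imwrite("pics/w10.png",w)
a=get_image("side")["color"][190:290,230:330];a=cv2.resize(a,None,fx=6,fy=6,interpolation=cv2.INTER_CUBIC);cv2.imwrite("pics/s10.png",a)
E
```

```text
clock: 10.18
position: [0.5569, 0.0969, -0.0208]
ee_rot: [-0.069, 0.069, -0.704, 0.704]
contact_force: [-0.6, 0.2, 0.2]
width: 0.0853
[ 0.0167621   0.01416492 -0.02084563] [-0.5911407   0.19494465  0.17731487]
[0.02788766 0.07400105 0.044     ]
[ 0.02807786 -0.04439086  0.044     ]
```

View pics/s10.png

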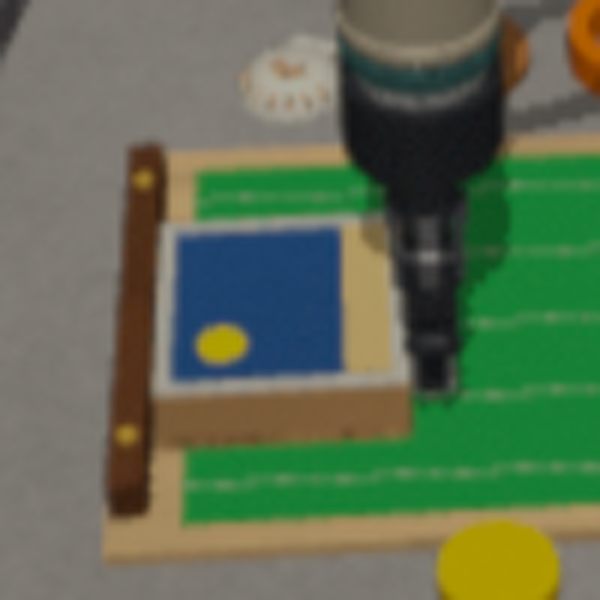

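Nearly there. I'll close the last millimetres gently and watch the force.

```bash
python3 -m jog '[0,-0.1,0,0,0,0,0, 0,-0.2,0,0,0,0,0, 0,-0.3,0,0,0,0,0]'; python3 -m jog '[0,-0.1,0,0,0,0,0, 0,-0.2,0,0,0,0,0]'
```

```text
clock: 10.65
position: [0.5588, 0.0974, -0.0208]
ee_rot: [-0.069, 0.069, -0.704, 0.704]
contact_force: [-2.8, -0.9, 1.8]
width: 0.0854
clock: 10.9
position: [0.559, 0.0974, -0.021]
ee_rot: [-0.068, 0.071, -0.704, 0.704]
contact_force: [-7.8, -1.9, 5.8]
width: 0.0861
```

The force rises and motion has stopped, so the panel is against the fence. I'll settle briefly, then retreat straight back and up.

```bash
python3 -m jog '[0,0,0,0,0,0,0, 0,0.5,0,0,0,0,0, 0,1.5,0,0,0,0,0, 0,4,0,0,0,0,0, 0,5,-4,0,0,0,0, 0,5,-10,0,0,0,0, 0,5,-13,0,0,0,0, 0,5,-13,0,0,0,0]'
python3 - <<'E'
from h import *; from rig import *
s=get_state();print(w2b(s["position"]),s["contact_force"])
w=get_image("wrist")["color"];cv2.imwrite("pics/w11.png",w)
a=get_image("side")["color"][190:290,230:330];a=cv2.resize(a,None,fx=6,fy=6,interpolation=cv2.INTER_CUBIC);cv2.imwrite("pics/s11.png",a)
a=get_image("scene")["color"][175:315,225:425];a=cv2.resize(a,None,fx=4,fy=4,interpolation=cv2.INTER_CUBIC);cv2.imwrite("pics/c11.png",a)
E
```

```text
clock: 11.9
position: [0.5144, 0.0882, 0.1121]
ee_rot: [-0.072, 0.066, -0.704, 0.704]
contact_force: [-1.1, 0.4, -1.1]
width: 0.0851
[-0.02663304  0.01382312  0.11209086] [-1.14775307  0.43456252 -1.12632574]
```

View pics/w11.png

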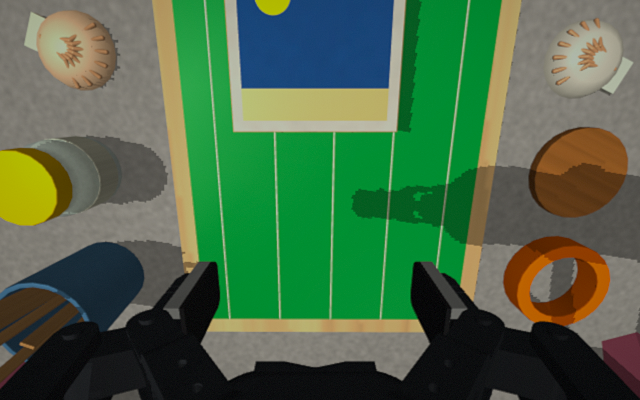

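View pics/s11.png

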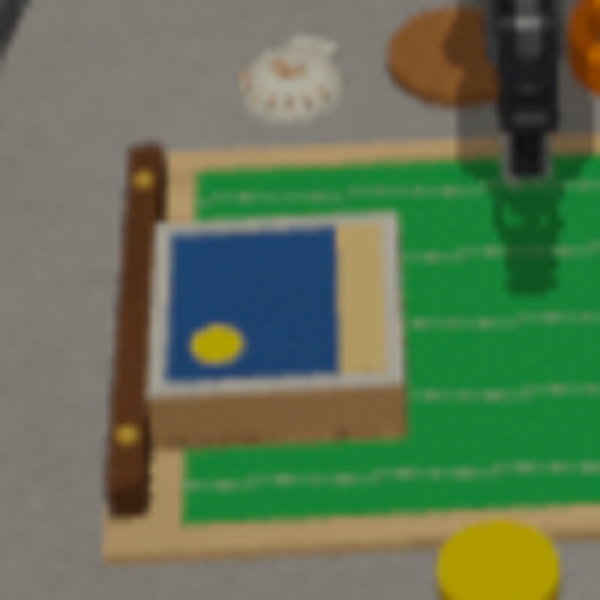

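View pics/c11.png

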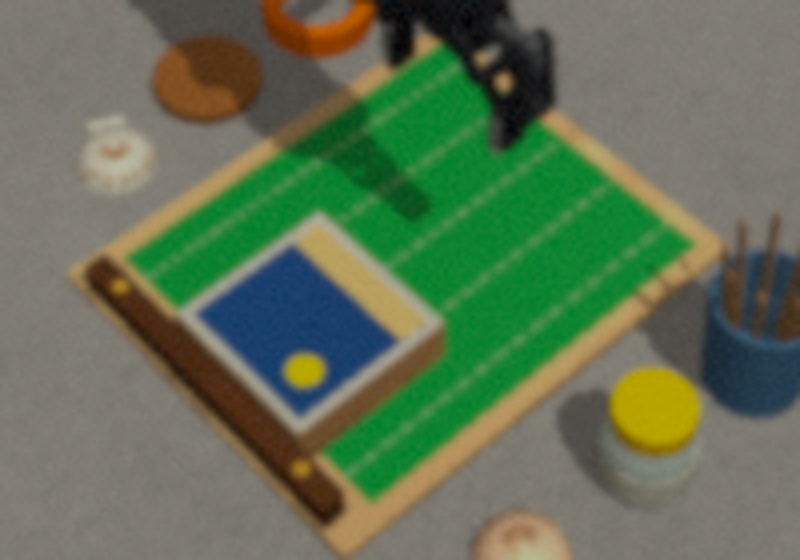

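The panel looks flush in all three views. As a check on the gap, I'll look straight down at the fence line with the wrist camera.

```bash
python3 -m jog '[0,-5,-2,0,0,0,0, 0,-10,-3,0,0,0,0, 0,-14,-3,0,0,0,0, 0,-14,-3,0,0,0,0, 0,-14,-3,0,0,0,0]'
python3 - <<'E'
from h import *; from rig import *
s=get_state();print(w2b(s["position"]))
w=get_image("wrist")["color"];cv2.imwrite("pics/w12.png",w)
E
```

```text
clock: 12.68
position: [0.6476, 0.1152, 0.137]
ee_rot: [-0.067, 0.071, -0.704, 0.704]
contact_force: [-0.6, 0.2, 0.3]
width: 0.0852
[0.10921829 0.01456914 0.13695975]
```

View pics/w12.png

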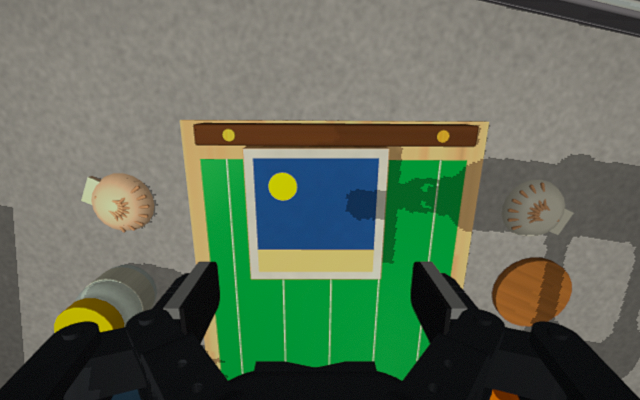

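Run:
```python
from h import *; from rig import *
w=cv2.imread("pics/w12.png")
cv2.imwrite("pics/w12c.png",cv2.resize(w[110:175,220:415],None,fx=4,fy=8,interpolation=cv2.INTER_NEAREST))
s=get_state()
for uv in((245,149),(388,149)): print(wray(s,uv,.044))
for uv in((205,145),(470,146)): print("fence",wray(s,uv,.033))
for r in range(138,156): print(r,w[r,250],w[r,317],w[r,382],w[r,225])
```

```text
[0.14818576 0.07287486 0.044     ]
[ 0.14837412 -0.04407019  0.044     ]
fence [0.15010562 0.10895069 0.033     ]
fence [ 0.14962565 -0.11591755  0.033     ]
138 [25 55 95] [23 54 97] [22 49 88] [ 47 179 201]
139 [26 54 96] [25 57 99] [24 49 88] [ 45 158 183]
140 [25 54 96] [26 56 98] [24 51 90] [ 31  97 128]
141 [23 52 93] [26 55 97] [24 50 89] [26 52 92]
142 [26 53 95] [24 52 93] [25 50 89] [24 51 91]
143 [20 50 90] [23 50 90] [24 51 88] [24 48 89]
144 [22 44 80] [21 46 83] [21 46 84] [18 42 73]
145 [23 44 70] [19 37 64] [20 40 70] [ 63 100 125]
146 [33 59 84] [20 39 58] [21 41 64] [108 171 204]
147 [40 68 95] [36 63 86] [35 62 86] [106 167 202]
148 [ 97 125 147] [ 93 120 140] [ 92 117 138] [104 165 199]
149 [165 191 201] [158 183 193] [158 184 194] [105 165 198]
150 [179 197 199] [172 192 192] [173 191 194] [105 165 199]
151 [175 194 197] [171 189 190] [170 188 191] [106 165 199]
152 [176 194 197] [170 188 190] [169 188 191] [105 165 199]
153 [176 195 196] [169 188 190] [170 187 191] [105 165 199]
154 [174 194 196] [170 189 192] [169 187 190] [106 165 200]
155 [175 194 197] [170 188 192] [169 188 190] [105 165 198]
```

View pics/w12c.png

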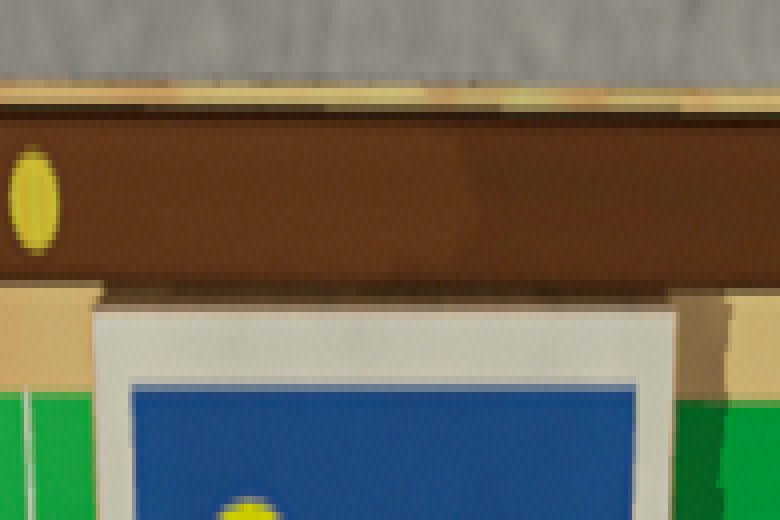

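The gap is about 1.5 mm at most and even along the edge, the panel is square, and its middle is about 14 mm from the fence's middle. The fingers are well clear, so I'm handing in.

```bash
python3 -c "
from rig import *
print(get_state()['qd'].round(4)); sign_off()"
```

```text
[-0.0018 -0.0191 -0.0021 -0.0006 -0.004   0.0001]
the job is handed in; nothing more can be done
```

I tipped the panel backwards onto its cork back by pushing high on the painted face with open fingers. I then pushed it along the board by its lower edge until it met the fence, where the wrist force rose to about 10 N and it stopped. I backed away and handed it in at about 12.7 s, with no verdict reported.

**Last checks:** The final wrist-camera view shows the panel flat with the painted face up.
- **Gap to the fence:** about 1–2 mm, within the camera calibration of about 2 mm.
- **Squareness:** within about 0.005 rad of the fence.
- **Sideways position:** the edge's middle is about 14 mm from the fence's middle.
- **Clearance:** the fingers were well clear. The bystanders look to be where they were by eye; I did not measure them again.

**What disagreed:** The real fingertips end about 30 mm short of the stated tool point when shut, and about 45 mm short when open. My first push therefore passed over the panel's top without touching it, and I corrected for the offset after that.

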